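# Lift the specimen basket with the hook lifter

### The arm

A 6-joint arm with a two-finger parallel gripper is mounted at the origin on a cart in front of the work surface, level with it; the furniture and walls round the work are solid. World frame = base frame: x ahead of the robot, y to its left, z up, the work surface at z = 0. Lengths are in mm, angles in rad, forces in N, time in s.
With the tool pointing down it reaches from about 350 to 975 mm from the base axis. Payload 7.1 kg.
Tool frame: the origin (TCP) lies at the very end of the fingers, on their centre line; the grasp point (between the pads) lies 19 mm behind it; z points along the fingers, y is the line along which they close (so a half turn about z gives the same grasp; the last joint's range is limited). The gripper opens to 88 mm and grips with 3 to 60 N. Pads are 20 mm wide; open, the fingers measure 115 mm over their backs; the gripper's body (75 mm by 178 mm) begins 61 mm behind the grasp point.
Start: joints at [1.317, 0.423, 1.63, -0, 1.089, -0.019], TCP at [145.374, 607.841, 222.675] pointing down, gripper open.
Joint ranges: [-3, 3], [-0.9, 2.11], [0.09, 2.58], [-1.31, 4.45], [0.11, 2.69], [-2.54, 2.54]. Speed limits (rad/s): [2.39, 2.39, 3.01, 3.14, 3.14, 3.14].

### API

Orientations are given as a rotation vector (axis times angle).
In Python, from workcell import * gives the robot as it stands.
- The arm moves only by the tool step_arm, never from a script. Its argument "deltas" is a list of rows, each a list of 3 entries, a list of its own where there are three numbers: the shift along the tool's x, y, z in units of 300 mm (1.0 is 300 mm), then the turn, a rotation vector about the tool's x, y, z in units of 1.5 rad (1.0 is 1.5 rad), then the gripper command: -1 is shut, 1 is fully open, values between are in proportion. In form: [[[dx, dy, dz], [rx, ry, rz], gripper], ...]. A call has 1 to 20 rows; each row is the pose to reach, as a shift and turn from the pose commanded when the call began, along the tool's axes at that moment; what a row does not reach only later rows make up. A row lasts 1/12 s, in which the tool goes at most 41.7 mm and 7.16 degrees, less where a joint would pass 70% of its speed; a pose out of reach is approached as far as the arm can. A call with a number of a shift or a turn outside -1 to 1 is refused whole. A call with a gripper value outside its range is refused whole. The fingers move at their own pace and stop on an object; the grip force is fixed at half the most. Time passes only in rows, so rows that repeat a pose let the fingers close. It gives the time, the measured TCP pose, the force, the opening and the grip force at its end, in the units of the state.
- get_obs(): the state, without advancing time (a new reading comes with each control period).
- get_image(name): name is "scene" or "top" or "wrist"; returns a dict with "pixels" (400x640x3 uint8, red, green, blue), "fx", "fy", "cx", "cy" (pixels), "dist_coeffs" ([k1, k2, p1, p2, k3] as OpenCV has them; the pictures are not rectified), "T" (4x4, takes a point from camera to world coordinates). Camera axes: x right, y down, z forward; pixel columns grow to the right and rows downward; lengths in mm; the calibration is good to about 2 mm. A picture is of the moment at which its call begins. There is no depth.
- close_job(): hands the job in; it is judged then, once.
The state is a dict: "t": time; "qpos": joint angles; "qvel": joint speeds; "joint_torque": joint torques, N m; "ee_pos": TCP position; "orientation": TCP orientation; "ft_force": force on the tool from outside, world axes, zero at the start; "moment": the same for the moment, N m; "width": finger opening in mm; "grasp_force": force on a finger pad.
Only numpy, scipy, OpenCV 4.12 (cv2) and the standard library are available. Lean on these libraries where they do the work, as an engineer would, in place of code of your own. Each camera call takes 0.05 s, during which the arm holds its last target. There are 200 camera calls.

### The job

Take the two-pronged lifter off its rest by its grip, hook it under the bail of the specimen basket, and lift the basket with both specimens in it about 8 cm clear of the table. Do not touch the basket with the gripper, do not tip it over, and leave the other things on the table where they are. Finish while still holding the lifter, with the basket hanging from it level, at rest and touching nothing else.

Things in the scene. Friction and masses are not known exactly. Their poses are not given: they have to be found in the camera images.
- rest: steel rest for the lifter, fixed: base plate 110 x 110 x 8 mm, two uprights at its +x edge carrying two flat tines (10 mm wide, at local y = +-36 mm, 62 mm free between) that run to local -x, tops 125 mm above the table, a 4 mm lip at their -x ends. Nothing of it is higher than 129 mm. Origin: centre of its underside; z up
- lifter_grip (a point): centre of the flat plastic grip of the lifter (loose, 0.16 kg): 18 mm along local x, 44 mm along y, 55 mm high. It stands on a shoulder plate (x -32 to +12, y +-50, 6 mm thick, top 27.5 mm below this point) that lies on the rest's tines. The lifter comes off straight upward; its lowest point, 119 mm below this point, clears the tines after 95 mm. z up; same axes as the rest at the start
- lifter_saddle (a point): lowest seat of the lifter's hook, 112.5 mm below the grip centre, midway between its two prongs (6 mm thick, local y = +-20 mm). Each prong comes down at local x = -27 mm, runs forward as a shallow V and ends in an upturned tip at x = +27 mm, 16 mm above the saddle. The hook's mouth faces local +x, 63 mm high from tip to plate. The bail may lie anywhere from stem to tip
- basket: specimen basket (loose, about 0.25 kg with its contents): open perforated metal tub 64 mm (local x) x 100 mm (local y) x 34 mm high, walls and floor 3 mm, with one divider, a specimen in each half. Origin: centre of its underside; z up
- basket_bail (a point): middle of the straight top bar of the basket's bail: a rigid round bar 6 mm thick along the basket's local y (straight for +-36 mm), centred 115 mm above the basket's underside; it stands on two legs at local y = +-48 mm and leaves 78 mm free between bar and rim. The hook can enter below it from either side (along local +x or -x)
- mount_k1_centre (a point): centre of the dark cylindrical specimen mount, 30 mm diameter, 20 mm high, loose in one half of the basket (at basket y +24 mm)
- mount_a4_centre (a point): centre of the cream cylindrical specimen mount, 30 mm diameter, 22 mm high, loose in the other half of the basket (at basket y -24 mm)
- loupe: bystander, to be left alone: black loupe, 39 mm diameter, 34 mm high; origin: centre of its underside
- marker_black: bystander, to be left alone: black-capped marker pen, 12 x 136 x 14 mm; origin: centre of its underside
- feeler_gauge: bystander, to be left alone: feeler gauge, 16 x 95 x 12 mm; origin: centre of its underside
- mount_k2: bystander, to be left alone: cylindrical specimen mount, 32 mm diameter, 18 mm high, standing on the table; origin: centre of its underside
- tweezers: bystander, to be left alone: steel tweezers, 15 x 124 x 8 mm; origin: centre of its underside
- indenter_spare: bystander, to be left alone: spare indenter standing upright, 17 x 19 x 47 mm; origin: centre of its underside
- bullseye_level: bystander, to be left alone: round bullseye level, 48 mm diameter, 15 mm high; origin: centre of its underside
- ball_box: bystander, to be left alone: small closed parts box, 42 x 62 x 21 mm; origin: centre of its underside

How it is judged (in metres and radians):
On the way:
1. the lifter is held by its grip, free of its rest, with the basket still on the table (contact force between the fingers and lifter above 1 N and contact force between lifter and rest below 0.05 N and contact force between lifter and basket below 0.05 N and height (world z) of basket below 0.005 m), for 0.2 s.
At the end, for the whole second after the job is handed in: Fingers hold the lifter; the basket hangs in its hook (bail within 35 mm of the saddle), 50 to 200 mm above the table, within 8 degrees of level, slower than 30 mm/s and 0.3 rad/s, both specimens inside; the rest touches neither basket nor lifter, the arm not the basket (contact force between the fingers and lifter above 1 N and contact force between lifter and basket above 0.8 N and contact force between each of the arm, the fingers, rest and basket below 0.2 N and contact force between rest and lifter below 0.2 N and height (world z) of basket between 0.05 and 0.2 m and angle between basket's own z axis and vertical below 0.14 rad and linear speed of basket below 0.03 m/s and angular speed of basket below 0.3 rad/s and distance between basket_bail and lifter_saddle below 0.035 m and horizontal distance between each of mount_k1_centre, mount_a4_centre and basket below 0.045 m and z of mount_k1_centre in the frame of basket between 0.005 and 0.03 m and z of mount_a4_centre in the frame of basket between 0.005 and 0.03 m); the arm keeps its last pose, push and grip.
It fails at once if the gripper or arm touches the basket (contact force between any of the fingers, the arm and basket above 1 N).
It fails at once if the basket is tipped by more than 30 degrees (angle between basket's own z axis and vertical above 0.52 rad).
It fails at once if a bystander is moved by more than 30 mm (distance of any of loupe, marker_black, feeler_gauge, mount_k2, tweezers, indenter_spare, bullseye_level, ball_box from where it was at the start of the episode above 0.03 m).
It also fails if it takes over 42 s, if anything falls off the work surface, if the arm or the gripper's body presses on something with over 40 N, if the wrist force passes 120 N, or if a joint passes its speed limit or range.

## Working session

There is one attempt and no reset: what is moved stays moved. The work goes in short steps, Python scripts to look and compute and a tool call to move; the robot and the scene stay as the last step left them, time stands still between calls to the robot, and variables do not carry over. Pictures are saved under pics/ and viewed, at most 12 in all, crops included, and the job is handed in when it is done.

Besides the shell and the picture viewer there is one more tool, called after ">>>" by a JSON object that holds its "op" and its "data". step_arm: Moves the arm, as the interface text tells. Its arguments: {"type":"object","properties":{"deltas":{"type":"array","items":{"type":"array"}}},"required":["deltas"]}

```bash
mkdir -p pics; cat > h.py <<'E'
from workcell import *
import numpy as np, cv2
from scipy.spatial.transform import Rotation as R
def snap(name,fn):
    im=get_image(name); cv2.imwrite('pics/'+fn+'.png',im['pixels'][:,:,::-1]); np.savez('pics/'+fn+'.npz',**im); return im
def load(fn): return dict(np.load('pics/'+fn+'.npz'))
def ray(im,uv):
    K=np.array([[im['fx'],0,im['cx']],[0,im['fy'],im['cy']],[0,0,1]],float)
    p=cv2.undistortPoints(np.array([[uv]],float),K,np.array(im['dist_coeffs'],float))[0,0]
    T=np.array(im['T']); return T[:3,3],T[:3,:3]@np.r_[p,1]
def atz(im,uv,z):
    o,d=ray(im,uv); return o+d*(z-o[2])/d[2]
def tri(*obs):
    A=np.zeros((3,3));b=np.zeros(3)
    rs=[ray(i,u) for i,u in obs]
    for o,d in rs:
        d=d/np.linalg.norm(d);P=np.eye(3)-np.outer(d,d);A+=P;b+=P@o
    x=np.linalg.solve(A,b)
    return x,[np.linalg.norm(np.cross(x-o,d/np.linalg.norm(d))) for o,d in rs]
def proj(im,X):
    T=np.linalg.inv(np.array(im['T'])); K=np.array([[im['fx'],0,im['cx']],[0,im['fy'],im['cy']],[0,0,1]],float)
    return cv2.projectPoints(np.array(X,float).reshape(-1,1,3),cv2.Rodrigues(T[:3,:3])[0],T[:3,3],K,np.array(im['dist_coeffs'],float))[0][:,0]
E
python3 - <<'E'
from h import *
for n in ('scene','top','wrist'):
    i=snap(n,n+'0'); print(n,np.round(i['T'],2).tolist(),i['fx'])
o=get_obs();print(o['t'],o['ee_pos'],o['orientation'],o['width'])
E
```

```text
scene [[0.83, -0.24, 0.51, 124.31], [-0.56, -0.36, 0.75, -601.12], [0.0, -0.9, -0.43, 520.65], [0.0, 0.0, 0.0, 1.0]] 363.03758011699966
top [[0.02, -0.98, 0.17, 337.53], [-1.0, -0.03, -0.0, 96.34], [0.01, -0.17, -0.99, 1587.12], [0.0, 0.0, 0.0, 1.0]] 492.7360635893526
wrist [[0.23, 0.93, 0.29, 64.49], [0.97, -0.22, -0.07, 625.47], [-0.0, 0.3, -0.95, 384.43], [0.0, 0.0, 0.0, 1.0]] 337.5558938342998
0.15 [145.2763613  607.44358521 222.09064017] [-3.67974453e-01 -3.11980877e+00  1.83513384e-03] 87.82270700012934
```

View pics/scene0.png

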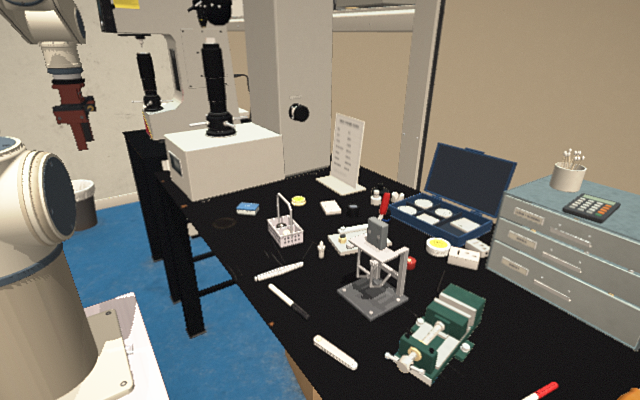

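View pics/top0.png

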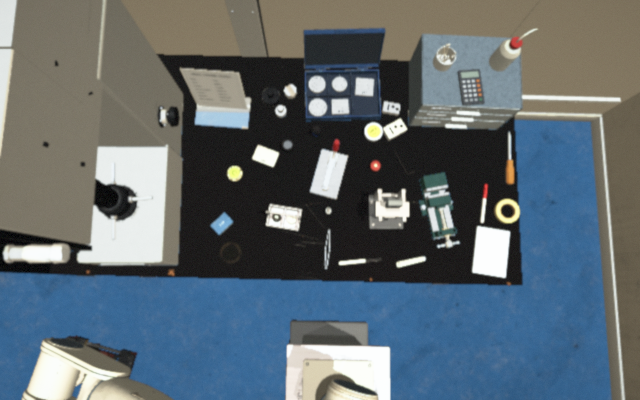

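The scene view shows the basket near (285,230) and the lifter on its rest near (375,240–300). In the top view the basket is at (284,217) and the rest at (388,209). I'll enlarge both.

```bash
python3 - <<'E'
import cv2,numpy as np
s=cv2.imread('pics/scene0.png');t=cv2.imread('pics/top0.png')
r=lambda a,f:cv2.resize(a,None,fx=f,fy=f,interpolation=cv2.INTER_CUBIC)
A=r(s[185:325,258:418],5)[:,:800] # 800x700
A=r(s[185:325,258:418],2.5) #400x350
a=r(s[190:260,260:310],5) #250x350
b=r(s[210:320,335:415],5) #400x550
c=r(t[200:235,260:340],5);d=r(t[180:240,360:420],5)
M=np.zeros((600,800,3),np.uint8)
M[:550,:400]=b;M[:350,400:650]=a
M[350:525,400:800]=c
cv2.imwrite('pics/m1.png',M)
cv2.imwrite('pics/m2.png',r(t[180:250,255:425],4.7))
E
```

```text
(no output)
```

View pics/m1.png

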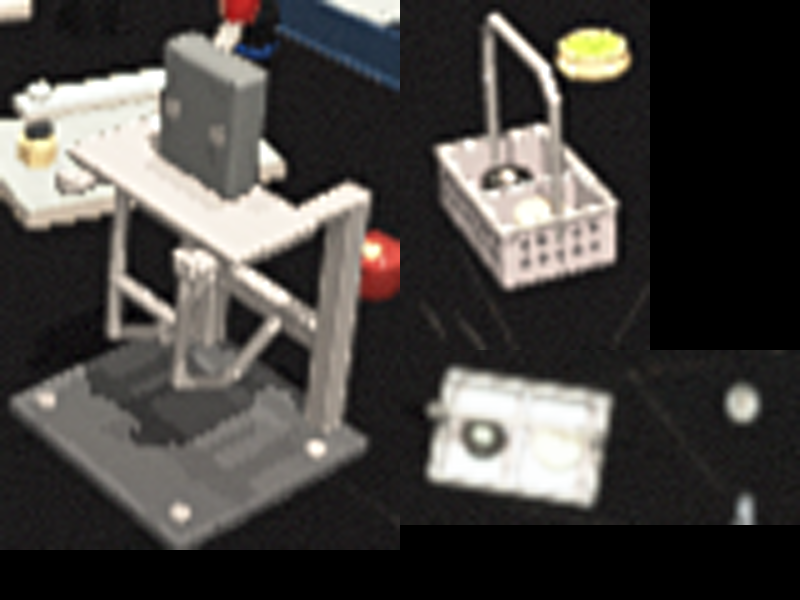

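View pics/m2.png

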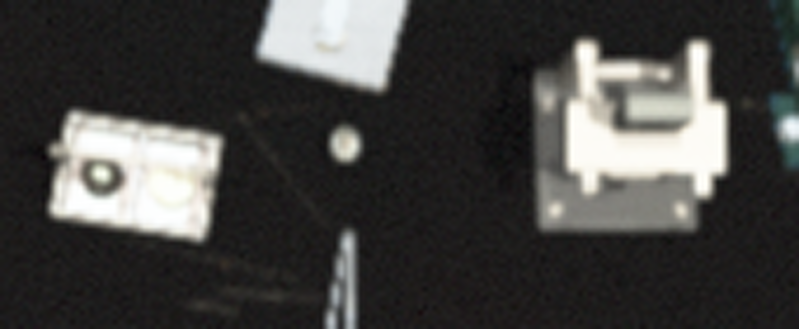

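Here the grip's top-face centre is at about scene (378.4,221.6) and top (395,202). The bail bar ends are at scene (279,193) and (291,207). The hook opens toward world +x, and the basket is yawed by a few degrees.

```bash
python3 - <<'E'
from h import *
s,t=load('scene0'),load('top0')
S=lambda x,y:(335+x/5-.4,210+y/5-.4)
B=lambda x,y:(260+(x-400)/5-.4,190+y/5-.4)
P=lambda x,y:(255+x/4.7-.4,180+y/4.7-.4)
print('grip top',tri((s,S(217,58)),(t,P(658,105))))
print('plate corners z=122.. right-near/leftnear', [atz(t,P(*p),131)[:2].round(1) for p in [(567,172),(727,175),(727,103),(570,100)]])
print('rest base', [atz(t,P(*p),8)[:2].round(1) for p in [(540,230),(697,230)]],[atz(s,S(*p),8)[:2].round(1) for p in [(12,405),(182,540),(368,440)]])
rim=[atz(t,P(*p),34) for p in [(70,110),(222,133),(207,241),(50,215)]]
print('basket rim',np.round(rim,1)[:,:2],np.mean(rim,0))
print('rim scene',[atz(s,B(*p),34)[:2].round(1) for p in [(437,145),(503,230),(615,205)]])
print('bail scene', [atz(s,B(*p),115).round(1) for p in [(495,18),(553,88)]])
print('mounts',atz(t,P(100,175),23).round(1),atz(t,P(168,187),25).round(1))
print('indenter',atz(t,P(345,143),47).round(1),'tweezer',[atz(t,P(*p),5).round(1) for p in[(348,230),(340,329)]])
E
```

```text
grip top (array([ 575.21002507, -145.72403836,  182.81112064]), [np.float64(1.1312580193868538), np.float64(1.1312580193869894)])
plate corners z=122.. right-near/leftnear [array([538.4, -95.9]), array([ 539.1, -197.6]), array([ 585.5, -198. ]), array([584.8, -97.7])]
rest base [array([514.9, -93.7]), array([ 517.6, -201.5])] [array([516.5, -99.4]), array([ 523. , -202.9]), array([ 628.8, -201.8])]
basket rim [[585.7 229.1]
 [572.6 125.5]
 [498.9 133.5]
 [513.8 239.7]] [542.72197343 181.9154587   34.        ]
rim scene [array([521.2, 242.5]), array([506.5, 137.4]), array([569.5, 127.2])]
bail scene [array([550.1, 219.4, 115. ]), array([532.5, 125.2, 115. ])]
mounts [543.2 207.8  23. ] [535.9 161.2  25. ]
indenter [565.9  42.4  47. ] tweezer [array([511.9,  37.7,   5. ]), array([444.1,  41.9,   5. ])]
```

>>> {"op": "step_arm", "data": {"deltas": [[[-0.84, -0.64, -0.13], [0, 0, 0.88], 1], [[-0.84, -0.64, -0.13], [0, 0, 0.88], 1], [[-0.84, -0.64, -0.13], [0, 0, 0.88], 1], [[-0.84, -0.64, -0.13], [0, 0, 0.88], 1], [[-0.84, -0.64, -0.13], [0, 0, 0.88], 1], [[-0.84, -0.64, -0.13], [0, 0, 0.88], 1], [[-0.84, -0.64, -0.13], [0, 0, 0.88], 1], [[-0.84, -0.64, -0.13], [0, 0, 0.88], 1], [[-0.84, -0.64, -0.13], [0, 0, 0.88], 1], [[-0.84, -0.64, -0.13], [0, 0, 0.88], 1], [[-0.84, -0.64, -0.13], [0, 0, 0.88], 1], [[-0.84, -0.64, -0.13], [0, 0, 0.88], 1]]}}

```text
t: 1.15
ee_pos: [345.9, 362.1, 261.6]
orientation: [-2.207, -2.236, 0.0]
ft_force: [0.9, -1.0, 0.4]
width: 87.9
grasp_force: 0.0
```

>>> {"op": "step_arm", "data": {"deltas": [[[-0.81, 0.65, -0.13], [0, 0, 0], 1], [[-0.81, 0.65, -0.13], [0, 0, 0], 1], [[-0.81, 0.65, -0.13], [0, 0, 0], 1], [[-0.81, 0.65, -0.13], [0, 0, 0], 1], [[-0.81, 0.65, -0.13], [0, 0, 0], 1], [[-0.81, 0.65, -0.13], [0, 0, 0], 1], [[-0.81, 0.65, -0.13], [0, 0, 0], 1], [[-0.81, 0.65, -0.13], [0, 0, 0], 1], [[-0.81, 0.65, -0.13], [0, 0, 0], 1], [[-0.81, 0.65, -0.13], [0, 0, 0], 1], [[-0.81, 0.65, -0.13], [0, 0, 0], 1]]}}

```text
t: 2.07
ee_pos: [543.8, 123.1, 300.2]
orientation: [-2.201, -2.24, 0.001]
ft_force: [-1.2, 0.1, -0.7]
width: 88.0
grasp_force: 0.0
```

```bash
python3 - <<'E'
from h import *
i=snap('wrist','w1'); print(np.round(i['T'],2).tolist())
cv2.imwrite('pics/w1b.png',cv2.resize(i['pixels'][:,:,::-1],(800,500),interpolation=cv2.INTER_CUBIC))
E
```

```text
[[1.0, 0.02, 0.0, 542.0], [0.02, -0.95, -0.3, 204.23], [-0.0, 0.3, -0.95, 462.6], [0.0, 0.0, 0.0, 1.0]]
```

View pics/w1b.png

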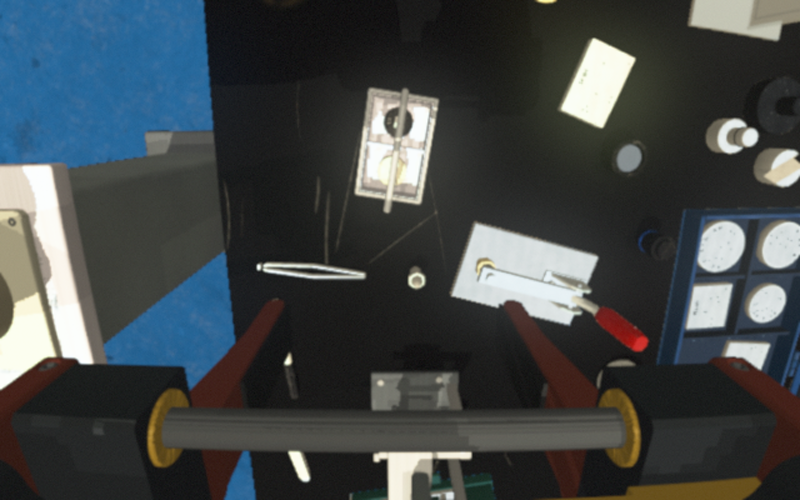

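The wrist view shows the bail bar from (404,92) to (388,210) and the rim corners at (369,89), (438,97), (423,204) and (356,194), all in 800-wide pixels. The gripper hides the rest.

```bash
python3 - <<'E'
from h import *
s,w=load('scene0'),load('w1')
W=lambda x,y:(x*.8-.1,y*.8-.1)
B=lambda x,y:(260+(x-400)/5-.4,190+y/5-.4)
e=[atz(w,W(404,92),115),atz(w,W(388,210),115)]
print('bail',np.round(e,1),np.mean(e,0), np.degrees(np.arctan2(-(e[0]-e[1])[0],(e[0]-e[1])[1])))
for a,b in [((404,92),(495,18)),((388,210),(553,88))]: print(tri((w,W(*a)),(s,B(*b))))
r=np.array([atz(w,W(*p),34) for p in [(369,89),(438,97),(423,204),(356,194)]])
print('rim',r.round(1)[:,:2],r.mean(0))
for d in (r[0]-r[3],r[1]-r[2]): print(np.degrees(np.arctan2(-d[0],d[1])),np.linalg.norm(d))
E
```

```text
bail [[549.3 227.4 115. ]
 [538.2 133.5 115. ]] [543.7793836  180.45757648 115.        ] -6.756528514662897
(array([551.35051451, 226.54073847, 111.99447619]), [np.float64(2.2040438557894313), np.float64(2.2040438557894655)])
(array([537.57060105, 132.96605394, 110.57340894]), [np.float64(0.6798531822966611), np.float64(0.6798531822967503)])
rim [[517.4 234.9]
 [583.9 228.9]
 [573.2 124. ]
 [504.4 133.1]] [544.74461939 180.23604492  34.        ]
-7.283753564361812 102.6439934783859
-5.817112875019094 105.38838444989656
```

>>> {"op": "step_arm", "data": {"deltas": [[[-0.8, 0.1, 0], [0, 0, 0], 1], [[-0.8, 0.1, 0], [0, 0, 0], 1], [[-0.8, 0.1, 0], [0, 0, 0], 1], [[-0.8, 0.1, 0], [0, 0, 0], 1], [[-0.8, 0.1, 0], [0, 0, 0], 1], [[-0.8, 0.1, 0], [0, 0, 0], 1], [[-0.8, 0.1, 0], [0, 0, 0], 1], [[-0.8, 0.1, 0], [0, 0, 0], 1]]}}

```text
t: 2.78
ee_pos: [578.1, -116.8, 300.4]
orientation: [-2.204, -2.238, 0.0]
ft_force: [0.1, 0.5, 0.1]
width: 87.5
grasp_force: 0.0
```

```bash
python3 - <<'E'
from h import *
i=snap('wrist','w2'); print(np.round(i['T'],2).tolist())
cv2.imwrite('pics/w2b.png',cv2.resize(i['pixels'][:,:,::-1],(800,500),interpolation=cv2.INTER_CUBIC))
E
```

```text
[[1.0, 0.02, 0.0, 576.37], [0.02, -0.95, -0.3, -35.77], [-0.0, 0.3, -0.95, 462.81], [0.0, 0.0, 0.0, 1.0]]
```

View pics/w2b.png

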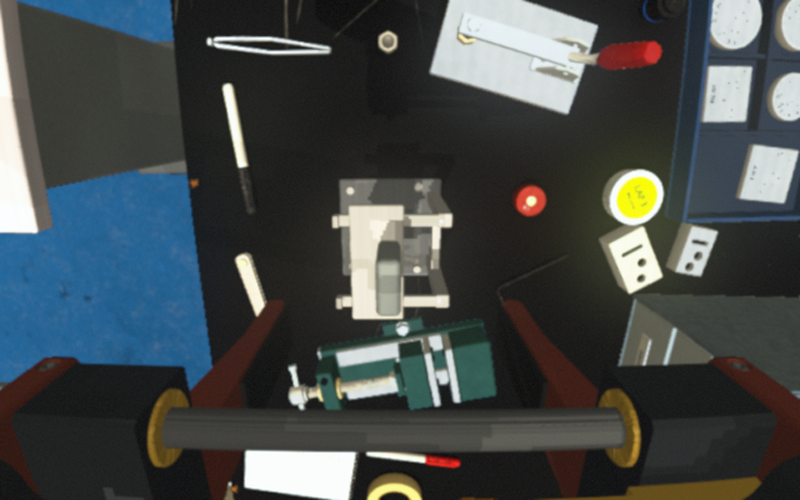

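The lifter's plate shows corners near (352,206), (403,206) and (351,318), and the grip's top face is centred near (390,290), in 800-wide pixels.

```bash
python3 - <<'E'
from h import *
s,w,t=load('scene0'),load('w2'),load('top0')
W=lambda x,y:(x*.8-.1,y*.8-.1)
S=lambda x,y:(335+x/5-.4,210+y/5-.4)
print('grip top',tri((w,W(390,290)),(s,S(217,58))),atz(w,W(390,290),186))
print('plate',[atz(w,W(*p),131)[:2].round(1) for p in [(352,206),(403,206),(351,318),(403,318)]])
print('tines',[atz(w,W(*p),127)[:2].round(1) for p in [(333,221),(452,220),(337,301),(448,301)]])
print('base',[atz(w,W(*p),8)[:2].round(1) for p in [(340,181),(440,179),(342,275)]])
for g in [(572,-146.5)]:
  for dx in (-9,9):
    for dy in (-22,22): print((proj(w,[g[0]+dx,g[1]+dy,186])/.8).round(0))
im=cv2.resize(cv2.imread('pics/w2.png')[155:270,255:375],None,fx=5,fy=5,interpolation=cv2.INTER_CUBIC);cv2.imwrite('pics/w2c.png',im)
E
```

```text
grip top (array([ 574.74365609, -149.0943368 ,  184.88099803]), [np.float64(0.9896869316393861), np.float64(0.9896869316392879)]) [ 575.51022602 -149.31554456  186.        ]
plate [array([ 544.1, -100.3]), array([584.7, -99.7]), array([ 541.9, -198.6]), array([ 586.9, -197.9])]
tines [array([ 528. , -113.7]), array([ 625. , -111.3]), array([ 529.6, -184.6]), array([ 625.7, -183. ])]
base [array([519.5, -97.1]), array([626.9, -93.3]), array([ 519.6, -204.7])]
[[372. 314.]]
[[372. 256.]]
[[397. 315.]]
[[398. 257.]]
```

View pics/w2c.png

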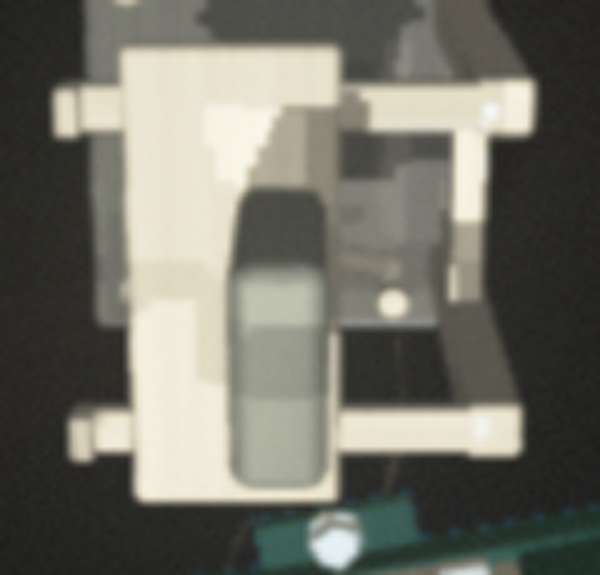

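>>> {"op": "step_arm", "data": {"deltas": [[[-0.107, -0.014, 0.1], [0, 0, 0], 1], [[-0.107, -0.014, 0.2], [0, 0, 0], 1], [[-0.107, -0.014, 0.333], [0, 0, 0], 1], [[-0.107, -0.014, 0.333], [0, 0, 0], 1], [[-0.107, -0.014, 0.333], [0, 0, 0], 1], [[-0.107, -0.014, 0.333], [0, 0, 0], 1]]}}

```text
t: 3.33
ee_pos: [575.8, -147.7, 202.5]
orientation: [2.2, 2.241, 0.001]
ft_force: [0.0, -1.0, 0.4]
width: 87.5
grasp_force: 0.0
```

>>> {"op": "step_arm", "data": {"deltas": [[[-0.003, -0.004, 0.1], [0, 0, 0], 1], [[-0.003, -0.004, 0.17], [0, 0, 0], 1], [[-0.003, -0.004, 0.205], [0, 0, 0], 1], [[-0.003, -0.004, 0.205], [0, 0, 0], 1], [[-0.003, -0.004, 0.205], [0, 0, 0], 1], [[-0.003, -0.004, 0.205], [0, 0, 0], -1], [[-0.003, -0.004, 0.205], [0, 0, 0], -1], [[-0.003, -0.004, 0.205], [0, 0, 0], -1], [[-0.003, -0.004, 0.205], [0, 0, 0], -1], [[-0.003, -0.004, 0.205], [0, 0, 0], -1], [[-0.003, -0.004, 0.205], [0, 0, 0], -1], [[-0.003, -0.004, 0.205], [0, 0, 0], -1], [[-0.003, -0.004, 0.205], [0, 0, 0], -1], [[-0.003, -0.004, 0.205], [0, 0, 0], -1], [[-0.003, -0.004, 0.205], [0, 0, 0], -1], [[-0.003, -0.004, 0.205], [0, 0, 0], -1]]}}

```text
t: 4.67
ee_pos: [573.7, -149.9, 139.3]
orientation: [2.204, 2.239, 0.0]
ft_force: [0.2, -0.3, -0.4]
width: 18.0
grasp_force: 1.0
```

>>> {"op": "step_arm", "data": {"deltas": [[[0, 0, 0], [0, 0, 0], -1], [[0, 0, 0], [0, 0, 0], -1], [[0, 0, 0], [0, 0, 0], -1], [[0, 0, 0], [0, 0, 0], -1]]}}

```text
t: 5.0
ee_pos: [573.7, -149.9, 139.3]
orientation: [2.203, 2.239, 0.0]
ft_force: [1.2, -0.1, -1.0]
width: 18.2
grasp_force: 30.0
```

>>> {"op": "step_arm", "data": {"deltas": [[[0, 0, -0.02], [0, 0, 0], -1], [[0, 0, -0.06], [0, 0, 0], -1], [[0, 0, -0.11], [0, 0, 0], -1], [[0, 0, -0.17], [0, 0, 0], -1], [[0, 0, -0.23], [0, 0, 0], -1], [[0, 0, -0.29], [0, 0, 0], -1], [[0, 0, -0.35], [0, 0, 0], -1], [[0, 0, -0.4], [0, 0, 0], -1], [[0, 0, -0.43], [0, 0, 0], -1], [[0, 0, -0.43], [0, 0, 0], -1], [[0, 0, -0.43], [0, 0, 0], -1]]}}

```text
t: 5.92
ee_pos: [573.6, -149.9, 268.7]
orientation: [2.203, 2.239, 0.0]
ft_force: [-0.9, -0.1, -2.3]
width: 17.7
grasp_force: 30.0
```

```bash
python3 - <<'E'
from h import *
s=snap('scene','s2')
cv2.imwrite('pics/s2c.png',cv2.resize(s['pixels'][100:330,250:420,::-1],None,fx=2.6,fy=2.6,interpolation=cv2.INTER_CUBIC))
E
```

```text
(no output)
```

View pics/s2c.png

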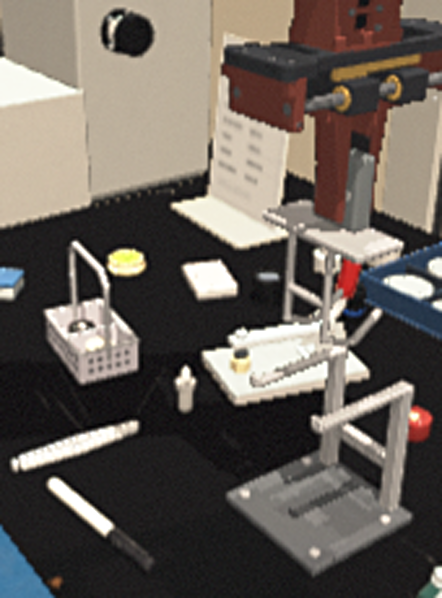

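The picture shows the lifter held upright and level, clear of the rest, with the basket undisturbed. Next I carry it to a standoff on the basket's -x side.

>>> {"op": "step_arm", "data": {"deltas": [[[0.03, -0.01, 0], [0, 0, 0.01], -1], [[0.09, -0.03, 0], [0, 0, 0.03], -1], [[0.17, -0.05, 0], [0, 0, 0.05], -1], [[0.26, -0.08, 0], [0, 0, 0.07], -1], [[0.35, -0.1, 0], [0, 0, 0.093], -1], [[0.44, -0.13, 0], [0, 0, 0.093], -1], [[0.53, -0.155, 0], [0, 0, 0.093], -1], [[0.62, -0.18, 0], [0, 0, 0.093], -1], [[0.71, -0.21, 0], [0, 0, 0.093], -1], [[0.8, -0.23, 0], [0, 0, 0.093], -1], [[0.89, -0.26, 0], [0, 0, 0.093], -1], [[0.96, -0.28, 0], [0, 0, 0.093], -1], [[1.0, -0.33, 0], [0, 0, 0.093], -1], [[1.0, -0.33, 0], [0, 0, 0.093], -1], [[1.0, -0.33, 0], [0, 0, 0.093], -1]]}}

```text
t: 7.22
ee_pos: [468.9, 148.7, 267.3]
orientation: [-2.352, -2.082, 0.003]
ft_force: [-0.5, -0.6, -2.2]
width: 18.2
grasp_force: 30.0
```

>>> {"op": "step_arm", "data": {"deltas": [[[0.06, -0.007, 0.03], [0, 0, 0], -1], [[0.132, -0.014, 0.08], [0, 0, 0], -1], [[0.132, -0.014, 0.14], [0, 0, 0], -1], [[0.132, -0.014, 0.2], [0, 0, 0], -1], [[0.132, -0.014, 0.26], [0, 0, 0], -1], [[0.132, -0.014, 0.3], [0, 0, 0], -1], [[0.132, -0.014, 0.313], [0, 0, 0], -1], [[0.132, -0.014, 0.313], [0, 0, 0], -1], [[0.132, -0.014, 0.313], [0, 0, 0], -1]]}}

```text
t: 7.97
ee_pos: [471.1, 187.8, 174.5]
orientation: [2.355, 2.079, -0.0]
ft_force: [-0.9, -0.6, -1.7]
width: 17.9
grasp_force: 30.0
```

```bash
python3 - <<'E'
from h import *
s=snap('scene','s3');w=snap('wrist','w3')
M=np.zeros((600,800,3),np.uint8)
M[:,:350]=cv2.resize(s['pixels'][150:270,240:310,::-1],(350,600),interpolation=cv2.INTER_CUBIC)
M[:281,350:]=cv2.resize(w['pixels'][:,:,::-1],(450,281))
cv2.imwrite('pics/m3.png',M); o=get_obs();print(o['ee_pos'],o['orientation'])
E
```

```text
[471.36391797 188.17389106 175.16523258] [2.35440604e+00 2.07914811e+00 2.14205354e-03]
```

View pics/m3.png

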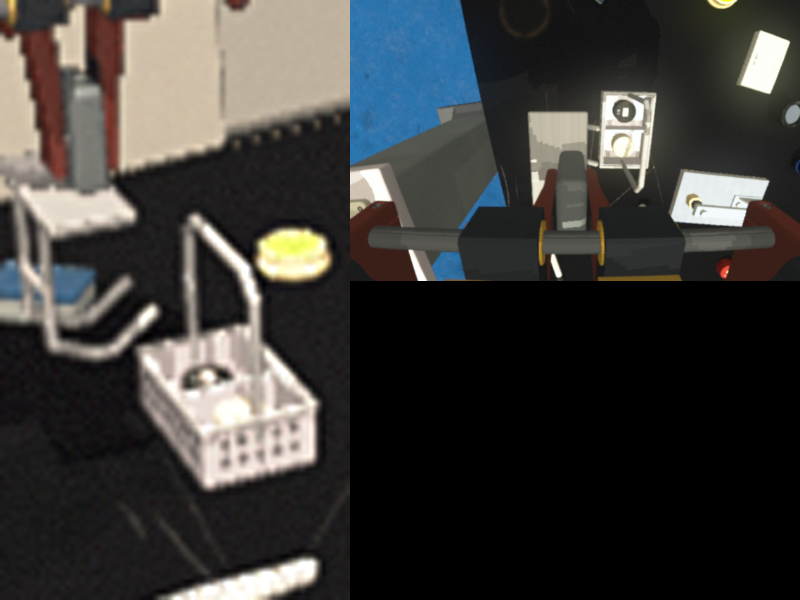

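The scene crop shows the hook tips at (130,280) and (157,308) and the bail bar from (190,217) to (255,288). I'll check these against the model's projection.

```bash
python3 - <<'E'
from h import *
s=load('s3')
g=np.array([471.2,189,174.5+19.2]); Rz=R.from_euler('z',-7,degrees=True).as_matrix()
X=[g+Rz@np.array([27,y,-112.5+16]) for y in (20,-20)]+[g+Rz@np.array([12,-50,-27.5]),g+Rz@np.array([-32,-50,-27.5])]
b=np.array([544,180.4,115]); X+=[b+Rz@np.array([0,y,0]) for y in (36,-36)]
print(((proj(s,X)-[240,150]+.4)*5).round(0))
print(Rz.T@(b-g))
E
```

```text
[[127. 278.]
 [153. 307.]
 [138. 212.]
 [ 51. 228.]
 [195. 221.]
 [246. 271.]]
[ 73.30543619   0.3361913  -78.7       ]
```

The prediction matches within about 1 px. Now I slide the hook in along tool y.

>>> {"op": "step_arm", "data": {"deltas": [[[0, 0.02, 0], [0, 0, 0], -1], [[0, 0.05, 0], [0, 0, 0], -1], [[0, 0.09, 0], [0, 0, 0], -1], [[0, 0.13, 0], [0, 0, 0], -1], [[0, 0.17, 0], [0, 0, 0], -1], [[0, 0.21, 0], [0, 0, 0], -1], [[0, 0.235, 0], [0, 0, 0], -1], [[0, 0.243, 0], [0, 0, 0], -1], [[0, 0.243, 0], [0, 0, 0], -1], [[0, 0.243, 0], [0, 0, 0], -1]]}}

```text
t: 8.9
ee_pos: [542.5, 179.2, 174.1]
orientation: [-2.354, -2.08, 0.001]
ft_force: [-1.0, 0.4, -1.2]
width: 17.8
grasp_force: 30.0
```

>>> {"op": "step_arm", "data": {"deltas": [[[0, 0, -0.02], [0, 0, 0], -1], [[0, 0, -0.05], [0, 0, 0], -1], [[0, 0, -0.07], [0, 0, 0], -1], [[0, 0, -0.08], [0, 0, 0], -1], [[0, 0, -0.09], [0, 0, 0], -1], [[0, 0, -0.1], [0, 0, 0], -1], [[0, 0, -0.11], [0, 0, 0], -1], [[0, 0, -0.12], [0, 0, 0], -1], [[0, 0, -0.13], [0, 0, 0], -1], [[0, 0, -0.14], [0, 0, 0], -1], [[0, 0, -0.14], [0, 0, 0], -1], [[0, 0, -0.14], [0, 0, 0], -1]]}}

```text
t: 9.9
ee_pos: [542.9, 179.3, 216.4]
orientation: [2.354, 2.08, 0.0]
ft_force: [0.8, 0.2, -4.6]
width: 17.8
grasp_force: 30.0
```

```bash
python3 - <<'E'
from h import *
s=snap('scene','s4')
cv2.imwrite('pics/s4c.png',cv2.resize(s['pixels'][150:270,240:330,::-1],(450,600),interpolation=cv2.INTER_CUBIC))
o=get_obs();print(o['ee_pos'],o['ft_force'],o['moment'])
E
```

```text
[542.81977886 179.23657297 216.24669015] [ 0.12768244  0.1278508  -4.73430528] [-0.06343974  0.01856034  0.01095661]
```

View pics/s4c.png

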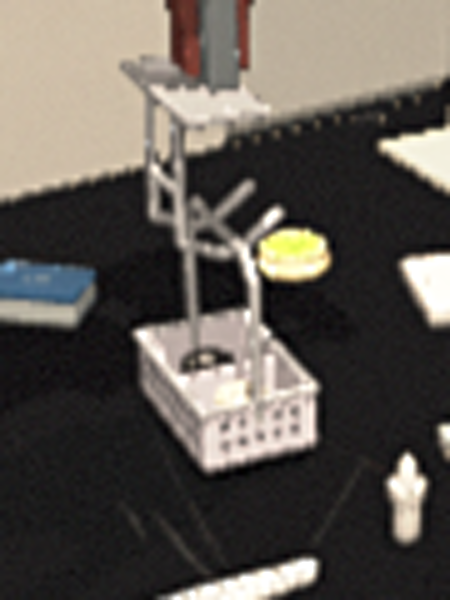

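The basket hangs level on both prongs, about 1 cm up, and the wrist force shows its weight. I'll raise it the rest of the way smoothly.

>>> {"op": "step_arm", "data": {"deltas": [[[0, 0, -0.01], [0, 0, 0], -1], [[0, 0, -0.025], [0, 0, 0], -1], [[0, 0, -0.045], [0, 0, 0], -1], [[0, 0, -0.065], [0, 0, 0], -1], [[0, 0, -0.085], [0, 0, 0], -1], [[0, 0, -0.105], [0, 0, 0], -1], [[0, 0, -0.125], [0, 0, 0], -1], [[0, 0, -0.145], [0, 0, 0], -1], [[0, 0, -0.165], [0, 0, 0], -1], [[0, 0, -0.185], [0, 0, 0], -1], [[0, 0, -0.205], [0, 0, 0], -1], [[0, 0, -0.22], [0, 0, 0], -1], [[0, 0, -0.23], [0, 0, 0], -1], [[0, 0, -0.235], [0, 0, 0], -1], [[0, 0, -0.235], [0, 0, 0], -1], [[0, 0, -0.235], [0, 0, 0], -1], [[0, 0, -0.235], [0, 0, 0], -1], [[0, 0, -0.235], [0, 0, 0], -1]]}}

```text
t: 11.45
ee_pos: [542.7, 179.2, 286.5]
orientation: [-2.354, -2.08, 0.001]
ft_force: [0.4, 0.4, -4.5]
width: 17.6
grasp_force: 30.0
```

>>> {"op": "step_arm", "data": {"deltas": [[[0, 0, 0], [0, 0, 0], -1], [[0, 0, 0], [0, 0, 0], -1], [[0, 0, 0], [0, 0, 0], -1], [[0, 0, 0], [0, 0, 0], -1], [[0, 0, 0], [0, 0, 0], -1], [[0, 0, 0], [0, 0, 0], -1], [[0, 0, 0], [0, 0, 0], -1], [[0, 0, 0], [0, 0, 0], -1], [[0, 0, 0], [0, 0, 0], -1], [[0, 0, 0], [0, 0, 0], -1], [[0, 0, 0], [0, 0, 0], -1], [[0, 0, 0], [0, 0, 0], -1], [[0, 0, 0], [0, 0, 0], -1], [[0, 0, 0], [0, 0, 0], -1], [[0, 0, 0], [0, 0, 0], -1], [[0, 0, 0], [0, 0, 0], -1], [[0, 0, 0], [0, 0, 0], -1], [[0, 0, 0], [0, 0, 0], -1], [[0, 0, 0], [0, 0, 0], -1], [[0, 0, 0], [0, 0, 0], -1]]}}

```text
t: 13.12
ee_pos: [542.9, 179.3, 286.9]
orientation: [-2.354, -2.08, 0.0]
ft_force: [-0.1, -0.1, -4.3]
width: 18.0
grasp_force: 30.0
```

```bash
python3 - <<'E'
from h import *
s=snap('scene','s5');p=s['pixels'][110:260,240:330].astype(int)
step=lambda:snap('scene','s6')
for _ in range(8): q=step()
q=q['pixels'][110:260,240:330].astype(int)
print('motion diff',np.abs(p-q).mean(),np.abs(p-q).max())
cv2.imwrite('pics/s5c.png',cv2.resize(s['pixels'][120:260,240:330,::-1],(386,600),interpolation=cv2.INTER_CUBIC))
o=get_obs();print(o['t'],o['ee_pos'],o['ft_force'],o['grasp_force'])
E
```

```text
motion diff 1.8244197530864197 32
13.5667 [542.88273434 179.27393759 286.85982786] [-0.02955041  0.11357958 -4.81032878] 29.99933570623398
```

View pics/s5c.png

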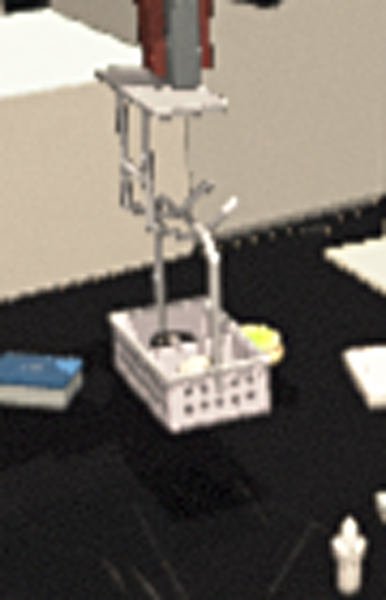

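The basket hangs level about 8 cm up, both specimens are inside, and the only change between frames is image noise.

```bash
python3 -c "
from workcell import *
print(close_job())"
```

```text
the job is handed in; nothing more can be done
None
```

The job is handed in: the arm still holds the lifter, and the basket hangs level and at rest from it, about 8 cm up by my estimate, with both specimens inside; no verdict came back.

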